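# Latch the wide casting mould

## Task

The wide split mould is ready for casting: flip its latch claw over onto the sliding half so that it lies hooked behind the keeper, then swing the latch lever over and down flat, so that the two halves are drawn together and stay locked. Leave the narrow mould's latch open as it is.

Things in the scene. Friction and masses are not known exactly. Their poses are not given: they have to be found in the camera images.
- wide_mould: The wider of two split aluminium moulds (block 125 mm wide in y; the other is 66), bolted down, top face at z = 50 mm. Origin: underside, at the parting line. Own +x: from fixed half (x -106 to 0) to sliding half (x 2 to 90). Latch on top at y = 0: lever hinge axis along y at x -25, z 66; keeper, a lug 18 wide, 11 high, on the sliding half, its top leaning to +x, at x 30 to 38 shut.
- wide_mould_lever (a joint): Latch lever, a steel bar 85 mm from hinge to end, 12 wide, 6 thick, end pad 18 wide, 8 thick. 0 = flat, pointing to the mould's -x, bar at z 66 mm; grows (rad) as it rises, upright at 1.57, leaning to +x beyond; starts 1.75 to 2.1, stop at 2.2. Stays where left. From about 1.0 down it pulls, needing up to 5 N at its end; the last bit passes over centre and it stays down.
- wide_mould_claw_bar (a point): Middle of the claw's hook bar (8 mm round, along y). The claw, a fork 32 mm wide straddling the lever, is pinned to the lever 18 mm from the lever hinge; pin to bar 84 mm. It swings freely and starts leaning back past upright, to the mould's -x, against a stop. Tipped forward past upright it falls by itself onto the sliding half: bar then at z 54 mm, 10 to 25 mm beyond the keeper.
- wide_mould_half (a joint): Gap of the sliding half from its shut position, in m: 0 shut, 0.006 as sprung open by the gasket at the start (about 1.8 N per mm). The latch pulls it to about 0.5 mm.
- narrow_mould_claw_bar (a point): Middle of the claw's hook bar on the narrow mould (66 mm wide), whose latch is of the same make, also open. To be left as it is.

How it is judged:
On the way:
1. the wide mould's claw lies hooked behind the keeper while its lever is still up (x of wide_mould_claw_bar in the frame of wide_mould above 0.038 m and z of wide_mould_claw_bar in the frame of wide_mould below 0.058 m and value of joint wide_mould_lever above 0.8 rad), for 0.2 s.
At the end, for the whole second after the job is handed in: The wide mould's lever lies flat (within 0.15 rad of fully down), its claw is hooked behind the keeper with the bar less than 60 mm above the worktop, and the gap between its halves has been drawn below 3.5 mm (value of joint wide_mould_lever below 0.15 rad and value of joint wide_mould_half below 0.0035 m and z of wide_mould_claw_bar in the frame of wide_mould below 0.06 m); the robot touches nothing.
It fails at once if the narrow mould's latch is moved (its claw bar by more than 25 mm) (distance of narrow_mould_claw_bar from where it was at the start of the episode above 0.025 m).
It also fails if it takes over 40 s, if anything falls off the work surface, if the arm or the gripper's body presses on something with over 40 N, if the wrist force passes 120 N, or if a joint passes its speed limit or range.

## Robot

A 6-joint arm with a two-finger parallel gripper is mounted at the origin on a cart in front of the work surface, level with it; the furniture and walls round the work are solid. World frame = base frame: x ahead of the robot, y to its left, z up, the work surface at z = 0. Lengths are in m, angles in rad, forces in N, time in s.
With the tool pointing down it reaches from about 0.325 to 0.775 m from the base axis. Payload 9.3 kg.
Tool frame: the origin (TCP) lies at the very end of the fingers, on their centre line; the grasp point (between the pads) lies 19 mm behind it; z points along the fingers, y is the line along which they close (so a half turn about z gives the same grasp; the last joint's range is limited). The gripper opens to 85 mm and grips with 20 to 120 N. Pads are 22 mm wide; open, the fingers measure 114 mm over their backs; the gripper's body (76 mm by 85 mm) begins 54 mm behind the grasp point. The pads swing forward as they close: fully open they stand 13 mm farther back than shut.
Start: joints at [-1.258, 0.259, 0.021, 1.334, 0, 1.418], TCP at [0.247, -0.491, 0.198] pointing down, gripper open.
Joint ranges: [-3.04, 3.04], [-0.91, 1.82], [-1.04, 1.36], [-1.92, 1.95], [-1.52, 1.45], [-3.14, 3.14]. Speed limits (rad/s): [2.22, 2.22, 2.79, 3.14, 3.14, 3.14].

## Interface

Orientations are given as a unit quaternion [x, y, z, w].
In Python, from rig import arm gives the robot as it stands.
- The arm moves only by the tool jog_arm, never from a script. Its argument "rows" is a list of rows, each a list of 6 numbers: the shift along the tool's x, y, z in m, then the turn, a rotation vector about the tool's x, y, z in rad. A call has 1 to 10 rows; each row is the pose to reach, as a shift and turn from the pose commanded when the call began, along the tool's axes at that moment; what a row does not reach only later rows make up. A row lasts 1/12 s, in which the tool goes at most 41.7 mm and 7.16 degrees, less where a joint would pass 70% of its speed; a pose out of reach is approached as far as the arm can. A call with a gripper value outside its range is refused whole. "jaw" is the opening, from 0 (shut) to 1 (fully open), set as the call begins (left out, the last holds). The fingers move at their own pace and stop on an object; "squeeze" is the grip in N (left out, the last holds). Time passes only in rows, so rows that repeat a pose let the fingers close. It gives the time, the measured TCP pose, the force, the opening and the grip force at its end, in the units of the state.
- arm.read_state(): the state, without advancing time (a new reading comes with each control period).
- arm.camera(name): name is "side" or "top" or "wrist"; returns the picture (420x560x3 uint8, blue, green, red); there is no depth.
- arm.calibration(name): a dict with "fx", "fy", "cx", "cy" (pixels), "extrinsics" (4x4, takes a point from world to camera coordinates). Camera axes: x right, y down, z forward; pixel columns grow to the right and rows downward; lengths in m; the calibration is good to about 2 mm. A picture is of the moment at which its call begins: read the wrist's pose just before it. calibration takes no time and is no camera call; for the wrist camera it gives the pose at the moment of the call.
- arm.sign_off(): hands the job in; it is judged then, once.
The state is a dict: "time": time; "qpos": joint angles; "qd": joint speeds; "tau": joint torques, N m; "eef_pos": TCP position; "orientation": TCP orientation; "ft_force": force on the tool from outside, world axes, zero at the start; "moment": the same for the moment, N m; "opening": finger opening in m; "grasp_force": force on a finger pad.
Only numpy, scipy, OpenCV 4.12 (cv2) and the standard library are available. Lean on these libraries where they do the work, as an engineer would, in place of code of your own. Each camera call takes 0.05 s, during which the arm holds its last target. There are 200 camera calls.

## Working session

There is one attempt and no reset: what is moved stays moved. The work goes in short steps, Python scripts to look and compute and a tool call to move; the robot and the scene stay as the last step left them, time stands still between calls to the robot, and variables do not carry over. Pictures are saved under pics/ and viewed, at most 10 in all, crops included, and the job is handed in when it is done.

Besides the shell and the picture viewer there is one more tool, called in YAML: its name, and indented under it one key for each argument. jog_arm: Moves the arm, as the interface text tells. Its arguments: {"type":"object","properties":{"rows":{"type":"array"},"jaw":{"type":"number"},"squeeze":{"type":"number"}},"required":["rows"]}

```bash
mkdir -p pics; ls
python3 - <<'E'
from rig import arm
import cv2
for n in("top","side"):
    im=arm.camera(n); cv2.imwrite(f"pics/{n}0.png",im)
    c=arm.calibration(n); print(n,{k:(v if k!="extrinsics" else [[round(float(a),3) for a in r] for r in v]) for k,v in c.items()})
s=arm.read_state(); print(s)
E
```

```text
pics
top {'fx': 514.9134948790498, 'fy': 514.9134948790498, 'cx': 284.59404869150177, 'cy': 206.09265160153134, 'extrinsics': [[0.013, -1.0, -0.008, -0.073], [-0.998, -0.013, -0.057, 0.465], [0.057, 0.009, -0.998, 1.082], [0.0, 0.0, 0.0, 1.0]]}
side {'fx': 530.5861207081583, 'fy': 530.5861207081583, 'cx': 283.7500756464169, 'cy': 203.98098497948328, 'extrinsics': [[1.0, -0.024, -0.005, -0.483], [-0.019, -0.617, -0.786, 0.031], [0.015, 0.786, -0.618, 1.533], [0.0, 0.0, 0.0, 1.0]]}
{'time': 0.1, 'qpos': array([-1.25764235e+00,  2.59135900e-01,  2.08664704e-02,  1.33372987e+00,
        4.62295078e-06,  1.41821936e+00]), 'qd': array([ 0.000829  , -0.00106927,  0.00180426, -0.0004668 ,  0.00053311,
       -0.00027229]), 'tau': array([ 6.00503117e-03, -5.56689513e+01,  3.45072877e+01,  1.15752057e-02,
       -8.59745751e-05,  2.00370621e-06]), 'eef_pos': array([ 0.24691025, -0.49113908,  0.197738  ]), 'orientation': array([ 9.73008959e-01,  2.30766556e-01, -4.59363759e-05, -5.99732016e-04]), 'ft_force': array([ 0.71766893, -0.56993065,  0.82044842]), 'moment': array([ 0.02228646, -0.02755478, -0.01734247]), 'grasp_force': 0.0, 'opening': 0.08523906466489349}
```

View pics/top0.png

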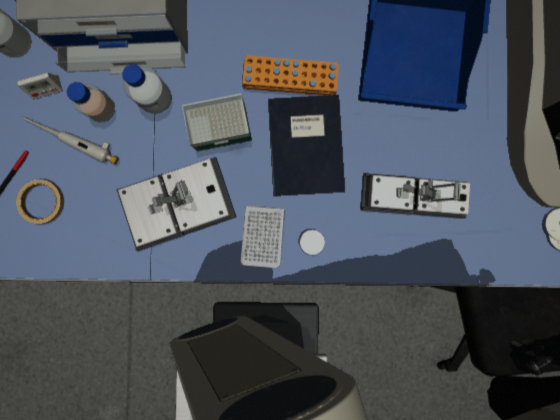

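View pics/side0.png

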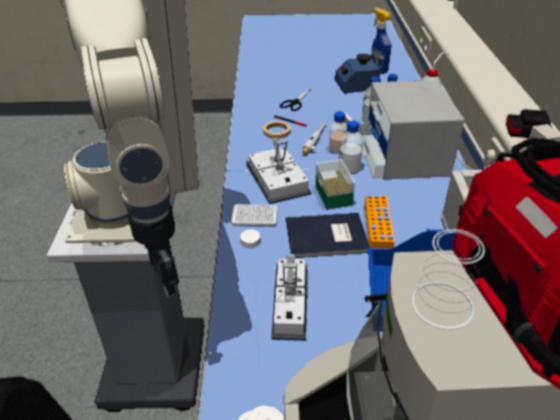

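The wide mould is at about (176,204) in the top view and (278,173) in the side view. The narrow one is at about (415,194) in the top view. I'll enlarge the wide one.

Run:
```python
import cv2,numpy as np
a=cv2.imread("pics/top0.png")[150:255,110:240]; b=cv2.imread("pics/side0.png")[125:205,235:320]
a=cv2.resize(a,None,fx=6,fy=5.7,interpolation=cv2.INTER_CUBIC)
cv2.imwrite("pics/c1.png",cv2.resize(cv2.imread("pics/top0.png")[155:255,110:240],None,fx=6,fy=6,interpolation=cv2.INTER_CUBIC))
cv2.imwrite("pics/c2.png",cv2.resize(b,None,fx=7,fy=7,interpolation=cv2.INTER_CUBIC))
```

```text
(no output)
```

View pics/c1.png

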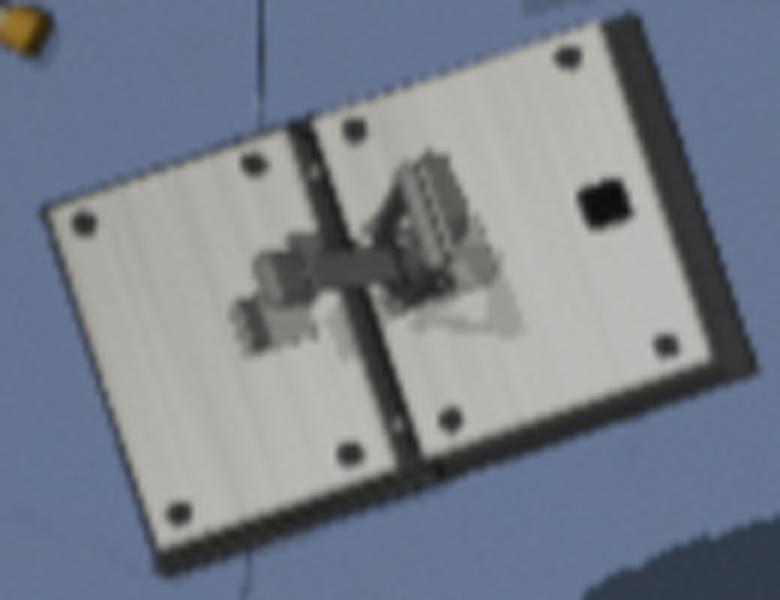

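View pics/c2.png

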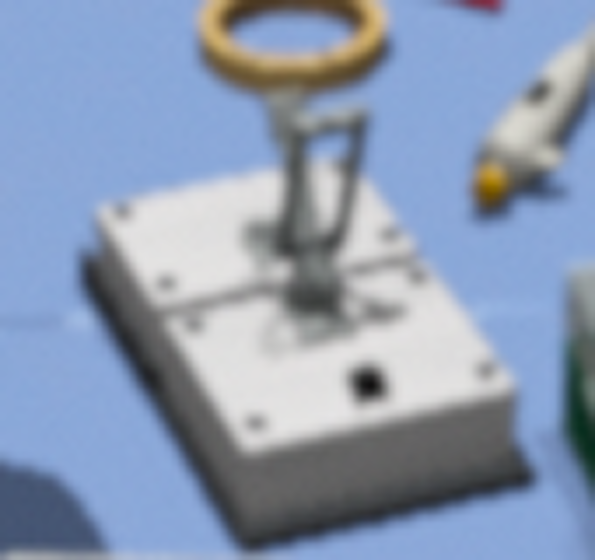

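Top crop: the parting gap runs (305,120)–(410,465). The sliding half is on the left, since it is the shorter one and carries the keeper at (255,325). The lever pad is at about (275,280), leaning to the sliding side, and the claw bar is at about (428,210), leaning back. Side crop: the lever pad is at about (285,105) and the bar runs (305,125)–(362,112).

```bash
cat > h.py <<'E'
import numpy as np,cv2
from rig import arm
def P(n):
    c=arm.calibration(n);K=np.array([[c["fx"],0,c["cx"]],[0,c["fy"],c["cy"]],[0,0,1]])
    return K@np.array(c["extrinsics"])[:3]
def tri(p,q,a="top",b="side"):
    X=cv2.triangulatePoints(P(a),P(b),np.float64(p),np.float64(q)).ravel(); return X[:3]/X[3]
def onz(n,p,z):
    M=P(n); H=np.c_[M[:,0],M[:,1],M[:,2]*z+M[:,3]]; v=np.linalg.solve(H,[*p,1]); return np.r_[v[:2]/v[2],z]
E
python3 - <<'E'
from h import *
np.set_printoptions(precision=4,suppress=True)
t=lambda u,v:(u/6+110-.4,v/6+155-.4)
s=lambda u,v:(u/7+235-.4,v/7+125-.4)
C=[(45,210),(160,548),(605,25),(712,358)]; S=[(330,160),(98,212),(518,392),(245,452)]
# C: sliding far corner, sliding near robot, fixed far, fixed near
S=[(330,160),(98,212),(518,392),(245,452)]
T=[onz("top",t(*c),.05) for c in C]
for c,k,o in zip(C,S,T): print("corner",tri(t(*c),s(*k)),o)
ex=(T[0]+T[1]-T[2]-T[3])/2; print("len",np.linalg.norm(ex),"wid",np.linalg.norm(T[0]-T[1]),np.linalg.norm(T[2]-T[3]))
ang=np.arctan2(ex[1],ex[0]); ex=ex/np.linalg.norm(ex); ey=np.array([-ex[1],ex[0],0])
ey2=(T[1]-T[0]+T[3]-T[2]); print("yaw",ang,np.arctan2(ey2[1],ey2[0])-np.pi/2)
# origin: fixed end is -106, sliding end is 90+6
O=((T[2]+T[3])/2+.106*ex+(T[0]+T[1])/2-.096*ex)/2; O[2]=0
np.savez("m.npz",O=O,ex=ex,ey=ey); print("O",O)
def loc(X): d=X-O; return np.array([d@ex,d@ey,d[2]])
for n,a,b in [("pad",(278,280),(285,105)),("bar",(428,210),(333,118)),("keeper",(255,325),(262,240))]:
    X=tri(t(*a),s(*b)); print(n,X,loc(X))
s_=arm.read_state(); c=arm.calibration("wrist"); E=np.array(c["extrinsics"]); print(s_["eef_pos"],-E[:3,:3].T@E[:3,3],E[2,:3])
from scipy.spatial.transform import Rotation as R
print(R.from_quat(s_["orientation"]).as_matrix())
E
```

```text
corner [0.4888 0.2812 0.0426] [0.494  0.2791 0.05  ]
corner [0.3774 0.2379 0.0433] [0.3786 0.236  0.05  ]
corner [0.5603 0.0884 0.0452] [0.5603 0.0877 0.05  ]
corner [0.4446 0.049  0.0452] [0.446  0.0485 0.05  ]
len 0.20091509055058707 wid 0.12312999565163761 0.12083762789283942
yaw 1.910005211205219 -4.368724017572579
O [0.4681 0.1675 0.    ]
pad [0.464  0.1756 0.1363] [0.009  0.0012 0.1363]
bar [0.4841 0.1235 0.1614] [-0.0469 -0.0004  0.1614]
keeper [0.4533 0.2062 0.0475] [0.0413 0.0011 0.0475]
[ 0.2469 -0.4911  0.1977] [ 0.3223 -0.4538  0.3733] [-0.2918 -0.1455 -0.9453]
[[ 0.8935  0.4491 -0.0004]
 [ 0.4491 -0.8935  0.0011]
 [ 0.0002 -0.0012 -1.    ]]
```

jog_arm:
  rows:
    - [0.0,0.0,-0.03,0,0,-0.05]
    - [0.02,-0.02,-0.06,0,0,-0.1]
    - [0.241,-0.203,-0.06,0,0,-0.72]
    - [0.241,-0.203,-0.06,0,0,-0.72]
    - [0.241,-0.203,-0.06,0,0,-0.72]
    - [0.241,-0.203,-0.06,0,0,-0.72]
    - [0.241,-0.203,-0.06,0,0,-0.72]
    - [0.241,-0.203,-0.06,0,0,-0.72]
    - [0.241,-0.203,-0.06,0,0,-0.72]
    - [0.241,-0.203,-0.06,0,0,-0.72]
  jaw: 0

```text
time: 0.93
eef_pos: [0.3724, -0.1965, 0.2586]
orientation: [0.828, 0.561, 0.001, -0.0]
ft_force: [0.1, 0.6, 0.6]
opening: 0.0003
grasp_force: 0.0
```

```bash
cat >> h.py <<'E'
from scipy.spatial.transform import Rotation as R
np.set_printoptions(precision=4,suppress=True)
m=np.load("m.npz");O,ex,ey=m["O"],m["ex"],m["ey"]
RT=np.c_[ex,-ey,[0,0,-1]]
def go(*X):
    "shift+turn in tool axes to mould-frame point X (m), tool x = mould x, pointing down"
    s=arm.read_state(); R0=R.from_quat(s["orientation"]); p=O+X[0]*ex+X[1]*ey+np.r_[0,0,X[2]]
    return R0.inv().apply(p-s["eef_pos"]), (R0.inv()*R.from_matrix(RT)).as_rotvec()
def where():
    s=arm.read_state(); d=s["eef_pos"]-O
    return "t",s["time"],"mould pos",np.array([d@ex,d@ey,d[2]]),"F",s["ft_force"]
E
python3 -c "
from h import *
print(where(),go(-.085,0,.21))"
```

```text
('t', 0.9333, 'mould pos', array([-0.3115,  0.2114,  0.2586]), 'F', array([0.1441, 0.6458, 0.5631])) (array([0.3095, 0.0099, 0.0491]), array([ 0.0009, -0.0013, -0.7189]))
```

jog_arm:
  rows:
    - [0.31,0.01,0.04,0,0,-0.719]
    - [0.31,0.01,0.04,0,0,-0.719]
    - [0.31,0.01,0.04,0,0,-0.719]
    - [0.31,0.01,0.04,0,0,-0.719]
    - [0.31,0.01,0.04,0,0,-0.719]
    - [0.31,0.01,0.04,0,0,-0.719]
    - [0.31,0.01,0.04,0,0,-0.719]
    - [0.31,0.01,0.04,0,0,-0.719]
    - [0.31,0.01,0.04,0,0,-0.719]
    - [0.31,0.01,0.04,0,0,-0.719]

```text
time: 1.77
eef_pos: [0.4968, 0.0826, 0.2175]
orientation: [0.579, 0.816, -0.001, -0.001]
ft_force: [0.2, 0.2, 0.6]
opening: 0.0003
grasp_force: 0.0
```

```bash
python3 -c "
from h import *
print(where(),go(-.085,0,.15))
cv2.imwrite('pics/w1.png',arm.camera('wrist'))"
```

```text
('t', 1.7667, 'mould pos', array([-0.0896,  0.0012,  0.2175]), 'F', array([0.198 , 0.2278, 0.607 ])) (array([0.0046, 0.0013, 0.0675]), array([-0.0017, -0.0004, -0.0027]))
```

View pics/w1.png

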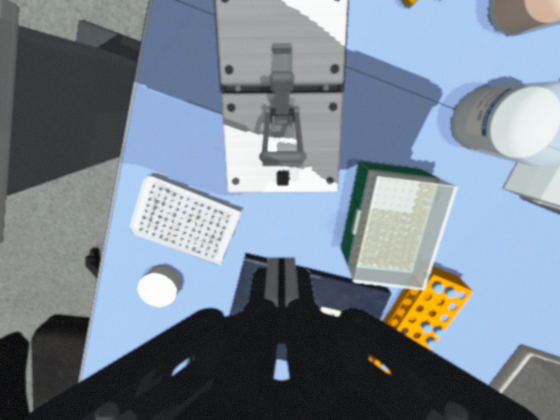

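The wrist picture shows the fingers (281,262) in line with the claw bar (282,158), which runs across. I'll go down behind it and push.

jog_arm:
  rows:
    - [0.0,0.001,0.035,0,0,0]
    - [0.004,0.001,0.066,0,0,0]
    - [0.014,0.001,0.066,0,0,0]
    - [0.024,0.001,0.066,0,0,0]
    - [0.034,0.001,0.066,0,0,0]
    - [0.044,0.001,0.066,0,0,0]
    - [0.054,0.001,0.066,0,0,0]
    - [0.062,0.001,0.066,0,0,0]
    - [0.07,0.001,0.066,0,0,0]
    - [0.078,0.001,0.066,0,0,0]

```text
time: 2.65
eef_pos: [0.4721, 0.1567, 0.1527]
orientation: [0.58, 0.815, 0.0, 0.0]
ft_force: [-0.1, -0.1, -0.5]
opening: -0.0
grasp_force: 0.0
```

```bash
python3 -c "
from h import *
print(where())
a=arm.camera('side')[125:205,235:320];b=arm.camera('top')[155:255,110:240]
f=lambda i,k:cv2.resize(i,None,fx=k,fy=k,interpolation=2)
a=f(a,4.5);b=f(b,3.3);h=360
o=np.zeros((h,800,3),np.uint8);o[:a.shape[0],:a.shape[1]]=a;o[:b.shape[0],a.shape[1]:][:,:b.shape[1]]=b[:, :800-a.shape[1]]
cv2.imwrite('pics/d1.png',o)"
```

```text
('t', 2.65, 'mould pos', array([-0.0115, -0.0002,  0.1527]), 'F', array([-0.1038, -0.0997, -0.5337]))
```

View pics/d1.png

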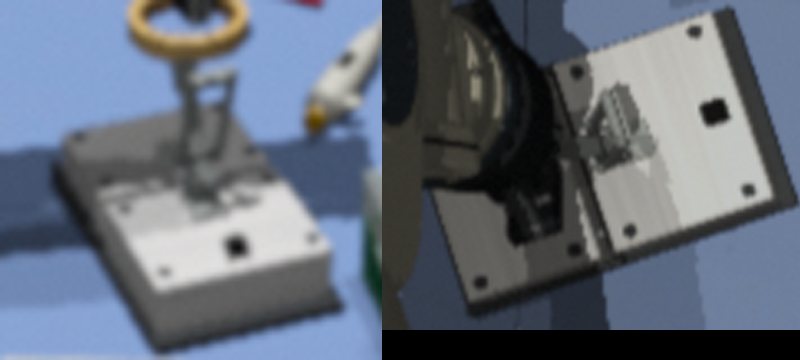

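The claw still leans back: the fingertip seems to have passed over the bar. I'll check the bar's height using the wrist view.

Run:
```python
from h import *
def pr(M,X): v=M@np.r_[X,1]; return v[:2]/v[2]
s=arm.read_state(); print("tcp px side",pr(P("side"),s["eef_pos"]),"top",pr(P("top"),s["eef_pos"]))
c=arm.calibration("wrist");E=np.array(c["extrinsics"]);K=np.array([[c["fx"],0,c["cx"]],[0,c["fy"],c["cy"]],[0,0,1]])
T=np.eye(4);T[:3,:3]=R.from_quat(s["orientation"]).as_matrix();T[:3,3]=s["eef_pos"]
CT=E@T # cam<-tool
T1=np.eye(4);T1[:3,:3]=R.from_quat([.579,.816,-.001,-.001]).as_matrix();T1[:3,3]=[.4968,.0826,.2175]
W=(K@(CT@np.linalg.inv(T1))[:3])
print("tcp in w1",pr(W,T1[:3,3]))
def loc(X): d=X-O; return np.array([d@ex,d@ey,d[2]])
def t(u,v): return (u/6+109.6,v/6+154.6)
def si(u,v): return (u/7+234.6,v/7+124.6)
# views: side, top, wrist
def trin(obs):
    A=[]
    for M,(u,v) in obs: A+= [u*M[2]-M[0],v*M[2]-M[1]]
    X=np.linalg.svd(np.array(A))[2][-1]; X=X[:3]/X[3]; return X,[pr(M,X)-np.array(p) for M,p in obs]
S,Tp=P("side"),P("top")
for n,a,b,w in [("bar",(428,210),(333,118),(282,158)),("pad",(278,280),(285,105),(282,48))]:
    for obs in ([(Tp,t(*a)),(S,si(*b))],[(Tp,t(*a)),(W,w)],[(S,si(*b)),(W,w)]):
        X,r=trin(obs); print(n,loc(X),np.round(r,1).tolist())
cv2.imwrite("pics/w2.png",arm.camera("wrist"))
```

```text
tcp px side [278.4153 138.1077] top [163.8561 197.3937]
tcp in w1 [280.9824 244.2505]
bar [-0.0469 -0.0004  0.1614] [[0.0, 1.0], [0.6, -0.1]]
bar [-0.0473 -0.0013  0.1626] [[-0.0, 0.4], [2.6, 1.1]]
bar [-0.0465  0.0011  0.1613] [[0.1, -0.0], [-0.8, -0.3]]
pad [0.009  0.0012 0.1363] [[0.0, 0.8], [0.5, -0.0]]
pad [ 0.0281 -0.007   0.0707] [[-1.9, 2.1], [8.1, 12.5]]
pad [ 0.0301 -0.0033  0.1233] [[-0.5, -0.0], [4.9, 1.7]]
```

View pics/w2.png

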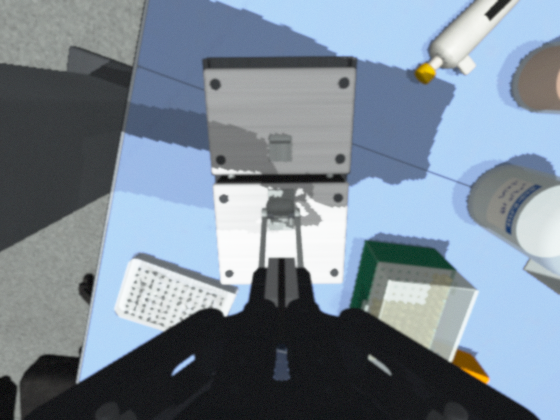

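Run:
```python
from h import *
def pr(M,X): v=M@np.r_[X,1]; return np.round(v[:2]/v[2],1)
s=arm.read_state(); Rt=R.from_quat(s["orientation"]); W=P("wrist")
for x in(-.011,0,.011):
  for h in (0,.01,.02,.03): 
    X=s["eef_pos"]+Rt.apply([x,0,-h]); print(x,h,"wrist",pr(W,X),"side",pr(P("side"),X))
w=lambda x,y,z:O+x*ex+y*ey+np.r_[0,0,z]
print("pad",pr(W,w(.012,0,.142)),"bar",pr(W,w(-.047,0,.161)),pr(P("side"),w(-.047,0,.161)),"hinge",pr(W,w(-.025,0,.066)), "keeper",pr(W,w(.04,0,.058)))
im=arm.camera("side")[85:165,230:325]
cv2.imwrite("pics/s3.png",cv2.resize(im,None,fx=7,fy=7,interpolation=2))
```

```text
-0.011 0 wrist [281.  260.3] side [279.8 140. ]
-0.011 0.01 wrist [281.  268.5] side [279.8 137.1]
-0.011 0.02 wrist [281.  277.4] side [279.7 134.1]
-0.011 0.03 wrist [280.9 287.4] side [279.7 131.2]
0 0 wrist [281.  244.3] side [278.5 138.2]
0 0.01 wrist [281.  251.7] side [278.5 135.3]
0 0.02 wrist [281. 260.] side [278.4 132.3]
0 0.03 wrist [280.9 269.2] side [278.4 129.4]
0.011 0 wrist [281.  227.6] side [277.2 136.4]
0.011 0.01 wrist [281.  234.3] side [277.2 133.5]
0.011 0.02 wrist [281.  241.8] side [277.1 130.6]
0.011 0.03 wrist [280.9 250.1] side [277.1 127.6]
pad [280.8 201.9] bar [281.1 301.7] [282.7 141.5] hinge [281.1 215.4] keeper [280.9 139.4]
```

View pics/s3.png

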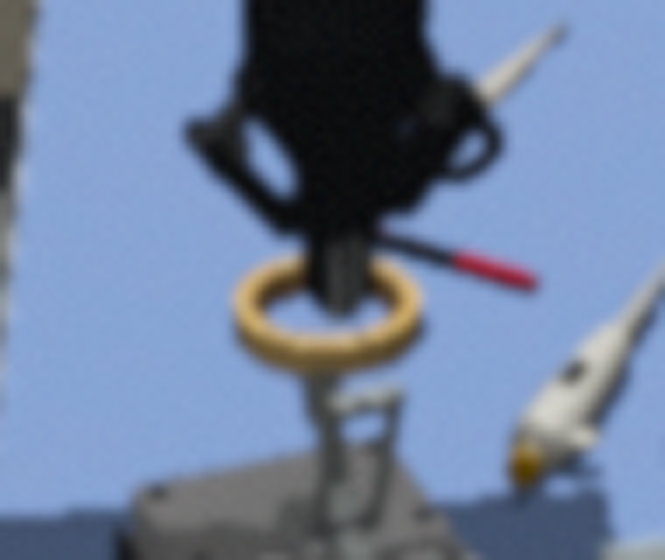

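The side crop shows the fingertip at about (342,312), roughly 30 mm above the stated TCP, while the claw bar at (370,400) is where I measured it. So the finger passed over the bar. I'll go back, lower by 40 mm, and push again.

jog_arm:
  rows:
    - [0.0,0,-0.03,0,0,0]
    - [-0.04,0,-0.03,0,0,0]
    - [-0.078,0,-0.03,0,0,0]
    - [-0.078,0,0.01,0,0,0]
    - [-0.078,0,0.04,0,0,0]
    - [-0.068,0,0.04,0,0,0]
    - [-0.058,0,0.04,0,0,0]
    - [-0.048,0,0.04,0,0,0]
    - [-0.042,0,0.04,0,0,0]
    - [-0.038,0,0.04,0,0,0]

```text
time: 3.68
eef_pos: [0.4851, 0.1215, 0.1141]
orientation: [0.579, 0.815, 0.001, 0.001]
ft_force: [-0.8, -0.5, 0.1]
opening: 0.0002
grasp_force: 0.1
```

```bash
python3 -c "
from h import *
print(where())
f=lambda i,k:cv2.resize(i,None,fx=k,fy=k,interpolation=2)
a=f(arm.camera('side')[100:190,240:315],5.2);b=arm.camera('wrist')[130:330,180:390]
b=f(b,1.9);h=468
o=np.zeros((h,a.shape[1]+b.shape[1],3),np.uint8);o[:a.shape[0],:a.shape[1]]=a;o[:b.shape[0],a.shape[1]:]=b
print(a.shape,b.shape)
cv2.imwrite('pics/d2.png',o)"
```

```text
('t', 3.6833, 'mould pos', array([-0.0491, -0.0007,  0.1141]), 'F', array([-0.7698, -0.5291,  0.074 ]))
(468, 390, 3) (380, 399, 3)
```

View pics/d2.png

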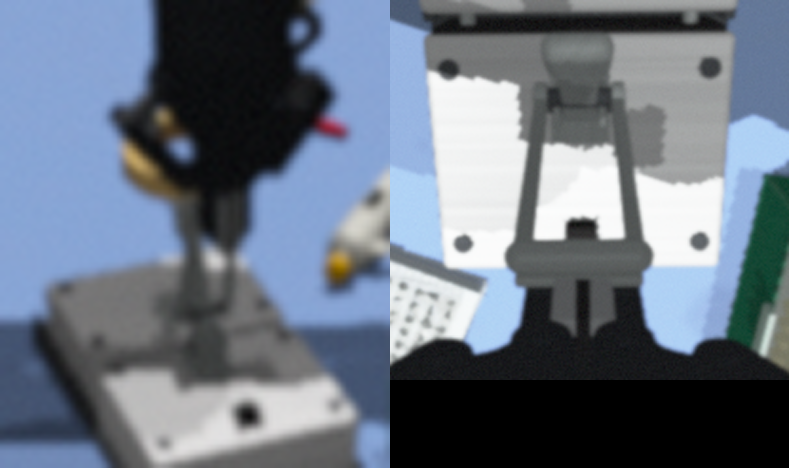

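The bar now lies in front of the fingers: in the wrist crop the bar is at (578,258) and the finger tips just below it. I'll keep pushing.

jog_arm:
  rows:
    - [0.006,0,0,0,0,0]
    - [0.012,0,0,0,0,0]
    - [0.018,0,0,0,0,0]
    - [0.024,0,0,0,0,0]
    - [0.03,0,0,0,0,0]
    - [0.035,0,0,0,0,0]
    - [0.039,0,0,0,0,0]
    - [0.039,0,0,0,0,0]
    - [0.039,0,0,0,0,0]
    - [0.039,0,0,0,0,0]

```text
time: 4.62
eef_pos: [0.472, 0.1566, 0.1122]
orientation: [0.58, 0.815, -0.0, 0.0]
ft_force: [0.1, 0.4, -0.3]
opening: -0.0003
grasp_force: 0.0
```

```bash
python3 -c "
from h import *
print(where())
def pr(M,X): v=M@np.r_[X,1]; return np.round(v[:2]/v[2],1)
W=P('wrist')
w=lambda x,y,z:O+x*ex+y*ey+np.r_[0,0,z]
for n,p in dict(bardown=(.062,0,.058),pad=(.012,0,.142),keeper=(.04,0,.06)).items(): print(n,pr(W,w(*p)))
cv2.imwrite('pics/w3.png',arm.camera('wrist'))"
```

```text
('t', 4.6167, 'mould pos', array([-0.0116, -0.    ,  0.1122]), 'F', array([ 0.0607,  0.3726, -0.2736]))
bardown [280.5 114.7]
pad [280.6 227.1]
keeper [280.7 146.9]
```

View pics/w3.png

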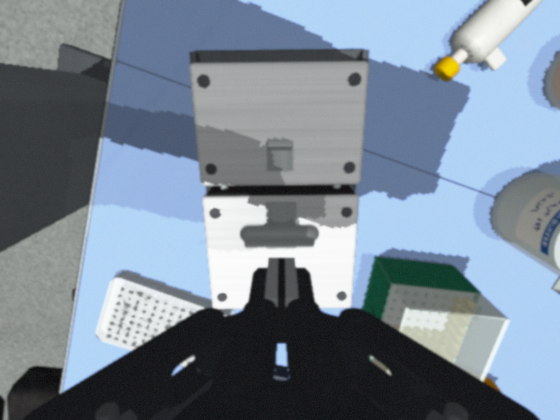

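The wrist picture shows the bar at (280,236), about upright, just ahead of the fingers (281,262). I'll work out its angle.

```bash
python3 -c "
from h import *
def pr(M,X): v=M@np.r_[X,1]; return np.round(v[:2]/v[2],1)
W=P('wrist')
w=lambda x,y,z:O+x*ex+y*ey+np.r_[0,0,z]
for a in np.arange(-.3,.6,.1):
  x,z=-.017+.084*np.sin(a),.082+.084*np.cos(a); print(round(a,2),round(x,4),round(z,4),pr(W,w(x,0,z)), pr(W,w(x,.018,z))[0]-pr(W,w(x,-.018,z))[0])
print([pr(W,w(-.0116+d,0,z)) for d in (-.011,0,.011) for z in (.112,.14)])
"
```

```text
-0.3 -0.0418 0.1622 [281.1 344. ] -73.19999999999999
-0.2 -0.0337 0.1643 [281.  333.4] -75.39999999999998
-0.1 -0.0254 0.1656 [280.9 320.7] -77.40000000000003
0.0 -0.017 0.166 [280.8 306. ] -79.09999999999997
0.1 -0.0086 0.1656 [280.7 289.6] -80.39999999999998
0.2 -0.0003 0.1643 [280.6 271.9] -81.19999999999999
0.3 0.0078 0.1622 [280.5 253.2] -81.60000000000002
0.4 0.0157 0.1594 [280.4 234.2] -81.5
0.5 0.0233 0.1557 [280.4 215.2] -80.9
[array([281. , 260.1]), array([281., 285.]), array([280.9, 244. ]), array([280.9, 267. ]), array([280.8, 227.4]), array([280.7, 248.1])]
```

jog_arm:
  rows:
    - [0,0,0,0,0,0]
    - [0,0,0,0,0,0]
    - [0,0,0,0,0,0]

```text
time: 4.92
eef_pos: [0.472, 0.1566, 0.1123]
orientation: [0.58, 0.815, -0.0, -0.0]
ft_force: [-0.4, -0.3, 0.0]
opening: 0.0001
grasp_force: 0.0
```

```bash
cat >> h.py <<'E'
def prof(im,r0,r1,cs):
    g=cv2.cvtColor(im,6).astype(int)
    for r in range(r0,r1,6): print(r,[int(g[r:r+6,c-3:c+4].mean()) for c in cs])
E
python3 -c "
from h import *
print(where())
prof(arm.camera('wrist'),84,260,[248,256,264,272,281,290,298,306,314])
print('old');prof(cv2.imread('pics/w3.png'),200,260,[248,256,264,272,281,290,298,306,314])"
```

```text
('t', 4.9167, 'mould pos', array([-0.0116, -0.    ,  0.1123]), 'F', array([-0.4482, -0.2636,  0.0101]))
84 [166, 166, 166, 166, 166, 166, 166, 166, 165]
90 [165, 164, 164, 164, 164, 164, 163, 163, 162]
96 [167, 166, 166, 165, 165, 164, 163, 163, 163]
102 [163, 162, 162, 162, 162, 161, 161, 161, 162]
108 [159, 160, 160, 160, 160, 160, 161, 162, 162]
114 [162, 162, 162, 162, 162, 162, 162, 162, 162]
120 [162, 162, 162, 162, 162, 162, 162, 162, 162]
126 [136, 134, 134, 135, 137, 158, 159, 158, 159]
132 [119, 119, 118, 118, 119, 159, 160, 160, 160]
138 [121, 121, 121, 107, 106, 138, 163, 163, 162]
144 [119, 120, 126, 99, 91, 115, 158, 158, 160]
150 [109, 108, 107, 105, 101, 111, 121, 122, 144]
156 [113, 118, 118, 117, 118, 117, 118, 117, 126]
162 [99, 110, 112, 113, 112, 112, 112, 112, 134]
168 [88, 85, 91, 99, 106, 107, 107, 105, 148]
174 [94, 92, 108, 108, 124, 135, 141, 107, 155]
180 [91, 88, 101, 99, 102, 116, 120, 108, 121]
186 [51, 75, 21, 20, 19, 21, 38, 104, 22]
192 [92, 81, 62, 63, 65, 65, 73, 105, 70]
198 [174, 85, 112, 108, 108, 108, 106, 110, 116]
204 [235, 93, 167, 95, 96, 9
[... 225 characters left out ...]
, 124, 128, 107, 238, 248]
240 [238, 240, 238, 199, 214, 210, 235, 249, 249]
246 [239, 247, 248, 236, 237, 237, 247, 249, 249]
252 [249, 250, 249, 238, 235, 238, 248, 249, 248]
258 [251, 250, 246, 95, 47, 94, 244, 249, 249]
old
200 [195, 132, 121, 101, 102, 101, 114, 117, 118]
206 [239, 233, 202, 96, 96, 95, 110, 115, 115]
212 [240, 239, 210, 95, 96, 95, 118, 121, 118]
218 [237, 235, 202, 88, 92, 88, 179, 219, 176]
224 [128, 120, 100, 86, 87, 87, 101, 120, 161]
230 [95, 97, 97, 97, 97, 97, 97, 109, 119]
236 [91, 91, 91, 91, 90, 90, 90, 94, 142]
242 [119, 118, 120, 112, 114, 114, 127, 130, 199]
248 [238, 244, 245, 238, 241, 241, 247, 247, 249]
254 [250, 250, 248, 193, 177, 192, 248, 249, 249]
```

The claw has tipped past upright and is falling slowly, so I'll wait and look again.

jog_arm:
  rows:
    - [0,0,0,0,0,0]
    - [0,0,0,0,0,0]
    - [0,0,0,0,0,0]
    - [0,0,0,0,0,0]
    - [0,0,0,0,0,0]
    - [0,0,0,0,0,0]

```text
time: 5.47
eef_pos: [0.4719, 0.1567, 0.1123]
orientation: [0.58, 0.815, -0.0, -0.0]
ft_force: [-0.6, 0.2, -0.2]
opening: -0.0002
grasp_force: 0.0
```

```bash
python3 -c "
from h import *
print(where())
im=arm.camera('wrist');cv2.imwrite('pics/w4.png',im)
prof(im,84,260,[248,256,264,272,281,290,298,306,314])
def pr(M,X): v=M@np.r_[X,1]; return np.round(v[:2]/v[2],1)
for x in (.05,.055,.06,.065): print(x,pr(P('wrist'),O+x*ex+np.r_[0,0,.055]))"
```

```text
('t', 5.4667, 'mould pos', array([-0.0115,  0.    ,  0.1123]), 'F', array([-0.589 ,  0.2496, -0.2343]))
84 [166, 166, 166, 166, 166, 166, 165, 166, 165]
90 [165, 164, 164, 164, 164, 164, 163, 163, 163]
96 [166, 166, 166, 165, 165, 164, 163, 164, 163]
102 [163, 155, 138, 137, 138, 134, 138, 161, 161]
108 [159, 129, 123, 123, 123, 123, 120, 155, 162]
114 [161, 131, 121, 121, 119, 119, 121, 158, 162]
120 [162, 138, 143, 160, 160, 152, 123, 161, 162]
126 [160, 139, 143, 159, 159, 153, 123, 158, 159]
132 [152, 139, 144, 158, 158, 151, 124, 159, 160]
138 [121, 123, 135, 127, 126, 131, 123, 162, 162]
144 [120, 110, 111, 109, 110, 110, 123, 160, 161]
150 [118, 108, 103, 108, 125, 115, 123, 158, 159]
156 [120, 110, 104, 105, 129, 117, 124, 162, 163]
162 [119, 111, 103, 101, 129, 112, 123, 158, 159]
168 [118, 111, 103, 106, 140, 123, 123, 156, 158]
174 [118, 111, 106, 118, 148, 138, 123, 157, 160]
180 [103, 100, 97, 101, 112, 116, 119, 131, 132]
186 [22, 50, 59, 21, 21, 20, 106, 29, 21]
192 [78, 72, 78, 60, 62, 62, 111, 69, 66]
198 [177, 110, 102, 108, 108, 108, 113, 116, 117]
204 [236, 176, 116, 102, 96, 95, 96, 113, 114]
210 [238, 201, 142, 111, 96, 95, 96, 113, 115]
216 [240, 204, 139, 92, 95, 91, 99, 177, 142]
222 [236, 203, 98, 86, 89, 87, 96, 241, 238]
228 [237, 211, 98, 93, 93, 92, 93, 237, 248]
234 [236, 220, 146, 112, 121, 121, 106, 238, 248]
240 [238, 238, 236, 197, 212, 209, 231, 249, 249]
246 [239, 246, 248, 234, 236, 235, 247, 249, 249]
252 [249, 250, 249, 238, 235, 238, 248, 249, 249]
258 [250, 250, 246, 95, 46, 94, 244, 250, 249]
0.05 [280.7 132. ]
0.055 [280.6 124.8]
0.06 [280.6 117.6]
0.065 [280.5 110.2]
```

The bar lies at about row 110, so x ≈ 0.065 and z ≈ 0.055: hooked beyond the keeper, with the lever still up (pad at row 228). Next I move round to the +x side of the lever.

jog_arm:
  rows:
    - [0,0,-0.03,0,0,0]
    - [0,0,-0.05,0,0,0]
    - [0.035,0,-0.05,0,0,0]
    - [0.056,0,-0.05,0,0,0]
    - [0.056,0,-0.02,0,0,0]
    - [0.056,0,0.019,0,0,0]
    - [0.048,0,0.019,0,0,0]
    - [0.04,0,0.019,0,0,0]
    - [0.032,0,0.019,0,0,0]
    - [0.024,0,0.019,0,0,0]

```text
time: 6.35
eef_pos: [0.4657, 0.1786, 0.0953]
orientation: [0.58, 0.815, 0.001, 0.001]
ft_force: [-0.2, 0.9, 1.0]
opening: 0.0002
grasp_force: 0.6
```

```bash
cat > look.py <<'E'
from h import *
print(*where())
im=arm.camera('wrist')
# expected rows in wrist view of lever end for several angles, and bar
def pr(M,X): v=M@np.r_[X,1]; return np.round(v[:2]/v[2]).astype(int)
W,S,T=P('wrist'),P('side'),P('top')
for a in (2.0,1.8,1.57,1.3,1.0,.7,.4,.2,0):
    X=O+(-.025-.082*np.cos(a))*ex+np.r_[0,0,.066+.082*np.sin(a)]; print("lever",a,"W",pr(W,X),"S",pr(S,X),"T",pr(T,X))
print("bar .065",pr(W,O+.065*ex+np.r_[0,0,.055]),"bar .042",pr(W,O+.042*ex+np.r_[0,0,.055]))
E
python3 -c "
from look import *
prof(im,84,270,[248,256,264,272,281,290,298,306,314])"
```

```text
t 6.35 mould pos [ 0.0112 -0.0014  0.0953] F [-0.2107  0.9122  1.0411]
lever 2.0 W [278 287] S [276 138] T [155 201]
lever 1.8 W [278 322] S [278 139] T [162 198]
lever 1.57 W [279 356] S [280 142] T [171 195]
lever 1.3 W [279 385] S [283 146] T [183 192]
lever 1.0 W [279 400] S [285 153] T [195 188]
lever 0.7 W [280 399] S [288 161] T [206 186]
lever 0.4 W [280 386] S [289 169] T [214 185]
lever 0.2 W [280 374] S [290 175] T [217 185]
lever 0 W [280 359] S [290 179] T [219 185]
bar .065 [278 144] bar .042 [278 178]
84 [63, 62, 63, 63, 63, 64, 63, 64, 63]
90 [62, 61, 63, 63, 63, 63, 63, 64, 63]
96 [119, 119, 121, 123, 123, 125, 127, 128, 129]
102 [169, 168, 168, 168, 168, 168, 168, 168, 167]
108 [171, 172, 172, 172, 171, 172, 171, 172, 172]
114 [171, 171, 171, 171, 171, 170, 171, 170, 170]
120 [172, 172, 172, 171, 171, 171, 171, 171, 171]
126 [170, 170, 170, 169, 169, 169, 169, 169, 168]
132 [170, 171, 171, 171, 171, 170, 170, 169, 169]
138 [134, 151, 167, 167, 167, 167, 166, 167, 166]
144 [122, 122, 136, 138, 137, 137, 151, 167, 167]
150 [122, 101, 106, 122, 130, 130, 126, 165, 168]
[... 219 characters left out ...]
, 101, 116, 119, 137, 166, 166]
186 [122, 106, 103, 93, 97, 112, 135, 163, 163]
192 [125, 108, 106, 95, 98, 110, 134, 151, 150]
198 [124, 108, 107, 95, 98, 100, 130, 122, 122]
204 [123, 108, 111, 105, 107, 108, 112, 121, 121]
210 [158, 116, 121, 122, 122, 124, 104, 122, 122]
216 [211, 135, 122, 147, 145, 162, 102, 99, 97]
222 [32, 86, 37, 27, 28, 29, 94, 23, 22]
228 [106, 105, 90, 97, 122, 80, 99, 92, 99]
234 [237, 190, 157, 172, 219, 137, 108, 191, 239]
240 [240, 208, 139, 174, 209, 106, 105, 202, 250]
246 [239, 209, 151, 160, 175, 105, 116, 195, 250]
252 [241, 210, 158, 101, 98, 97, 130, 194, 250]
258 [247, 211, 158, 88, 37, 88, 141, 243, 248]
264 [251, 186, 112, 88, 33, 88, 123, 217, 249]
```

The lever pad is no longer seen in front of the fingers and there is about 1 N of contact, so the lever is moving. I'll keep going towards -x.

jog_arm:
  rows:
    - [-0.008,0,0,0,0,0]
    - [-0.016,0,0,0,0,0]
    - [-0.024,0,0,0,0,0]
    - [-0.032,0,0,0,0,0]
    - [-0.04,0,0,0,0,0]
    - [-0.048,0,0,0,0,0]
    - [-0.056,0,0,0,0,0]
    - [-0.063,-0.001,0,0,0,0]

```text
time: 7.07
eef_pos: [0.4841, 0.1187, 0.0932]
orientation: [0.58, 0.815, -0.0, -0.0]
ft_force: [-0.3, 1.2, -0.0]
opening: -0.0003
grasp_force: 0.5
```

```bash
python3 -c "
from look import *
prof(im,30,270,[256,264,272,281,290,298,306])
s=arm.camera('side');print('side');prof(s,110,190,range(262,312,7)); print('side0');prof(cv2.imread('pics/side0.png'),110,190,range(262,312,7))"
```

```text
t 7.0667 mould pos [-0.0514  0.0012  0.0932] F [-0.2677  1.1755 -0.0169]
lever 2.0 W [283 158] S [276 138] T [155 201]
lever 1.8 W [283 198] S [278 139] T [162 198]
lever 1.57 W [284 242] S [280 142] T [171 195]
lever 1.3 W [284 284] S [283 146] T [183 192]
lever 1.0 W [284 311] S [285 153] T [195 188]
lever 0.7 W [284 320] S [288 161] T [206 186]
lever 0.4 W [283 315] S [289 169] T [214 185]
lever 0.2 W [283 307] S [290 175] T [217 185]
lever 0 W [283 295] S [290 179] T [219 185]
bar .065 [282  41] bar .042 [282  82]
30 [169, 169, 168, 168, 168, 167, 166]
36 [166, 165, 165, 164, 164, 164, 163]
42 [164, 164, 164, 164, 165, 165, 165]
48 [162, 163, 164, 164, 164, 164, 164]
54 [165, 166, 165, 165, 166, 165, 166]
60 [166, 165, 165, 165, 165, 164, 165]
66 [147, 133, 131, 130, 129, 129, 150]
72 [124, 125, 125, 125, 124, 125, 129]
78 [126, 117, 122, 121, 119, 115, 135]
84 [137, 123, 119, 118, 117, 120, 148]
90 [132, 132, 96, 96, 97, 117, 145]
96 [133, 135, 129, 132, 130, 119, 144]
102 [135, 133, 131, 134, 131, 117, 145]
108 [132, 136, 131, 133, 132, 117, 145]
114 [136, 133, 131, 133, 131, 1
[... 1461 characters left out ...]
, 202, 188, 153, 126, 102, 135]
188 [87, 110, 108, 97, 93, 87, 77, 115]
side0
110 [164, 164, 156, 164, 153, 150, 164, 164]
116 [164, 165, 127, 108, 119, 154, 164, 164]
122 [168, 119, 99, 116, 155, 124, 126, 164]
128 [155, 150, 167, 152, 144, 164, 164, 166]
134 [158, 120, 118, 114, 154, 164, 164, 161]
140 [164, 162, 125, 131, 158, 164, 172, 180]
146 [171, 183, 138, 153, 164, 164, 136, 128]
152 [221, 210, 135, 170, 188, 164, 114, 140]
158 [223, 196, 112, 148, 184, 166, 164, 164]
164 [192, 187, 121, 127, 191, 198, 168, 165]
170 [187, 218, 185, 174, 208, 222, 186, 164]
176 [143, 223, 222, 191, 166, 221, 190, 162]
182 [87, 189, 217, 192, 156, 128, 104, 149]
188 [99, 113, 110, 99, 96, 89, 79, 117]
```

The lever follows: it is seen running from the hinge to the fingers, and the bar is drawn to about x = 0.047. Now I follow the arc down.

jog_arm:
  rows:
    - [-0.006,0.001,0.003,0,0,0]
    - [-0.012,0.001,0.006,0,0,0]
    - [-0.0175,0.001,0.0115,0,0,0]
    - [-0.0225,0.001,0.017,0,0,0]
    - [-0.0265,0.001,0.0235,0,0,0]
    - [-0.03,0.001,0.03,0,0,0]
    - [-0.033,0.001,0.037,0,0,0]
    - [-0.035,0.001,0.044,0,0,0]

```text
time: 7.83
eef_pos: [0.4962, 0.0864, 0.0484]
orientation: [0.58, 0.815, -0.0, -0.0]
ft_force: [0.5, 0.1, 0.2]
opening: 0.0001
grasp_force: 0.2
```

```bash
python3 -c "
from look import *
prof(im,30,276,[256,264,272,281,290,298,306])"
```

```text
t 7.8333 mould pos [-0.0859  0.0005  0.0484] F [0.4903 0.0709 0.2052]
lever 2.0 W [282  48] S [276 138] T [155 201]
lever 1.8 W [283 118] S [278 139] T [162 198]
lever 1.57 W [283 197] S [280 142] T [171 195]
lever 1.3 W [283 269] S [283 146] T [183 192]
lever 1.0 W [283 314] S [285 153] T [195 188]
lever 0.7 W [283 326] S [288 161] T [206 186]
lever 0.4 W [283 319] S [289 169] T [214 185]
lever 0.2 W [283 307] S [290 175] T [217 185]
lever 0 W [283 292] S [290 179] T [219 185]
bar .065 [282 -65] bar .042 [282  -3]
30 [136, 140, 138, 142, 141, 132, 128]
36 [141, 139, 138, 142, 140, 128, 128]
42 [139, 139, 138, 142, 141, 132, 128]
48 [138, 138, 138, 142, 140, 128, 128]
54 [141, 139, 137, 142, 140, 129, 127]
60 [144, 141, 144, 146, 148, 129, 127]
66 [147, 169, 169, 170, 170, 146, 127]
72 [146, 171, 171, 171, 172, 151, 127]
78 [142, 166, 166, 166, 166, 138, 127]
84 [124, 128, 127, 126, 123, 113, 124]
90 [99, 67, 68, 69, 73, 64, 121]
96 [139, 163, 163, 163, 164, 145, 126]
102 [127, 142, 142, 143, 143, 122, 124]
108 [127, 139, 142, 143, 142, 131, 124]
114 [126, 139, 142, 143, 142, 121, 12
[... 312 characters left out ...]
109, 123]
168 [102, 100, 136, 145, 135, 101, 123]
174 [92, 64, 126, 138, 122, 66, 121]
180 [91, 48, 58, 67, 68, 63, 124]
186 [90, 77, 95, 100, 107, 108, 116]
192 [117, 126, 107, 107, 111, 170, 160]
198 [193, 199, 115, 107, 111, 171, 172]
204 [237, 197, 111, 106, 106, 156, 167]
210 [151, 125, 106, 106, 104, 137, 166]
216 [124, 124, 106, 105, 104, 126, 155]
222 [122, 122, 105, 105, 103, 122, 122]
228 [127, 126, 106, 104, 104, 125, 125]
234 [124, 123, 105, 104, 102, 123, 123]
240 [124, 124, 103, 104, 98, 123, 124]
246 [138, 129, 104, 103, 97, 123, 124]
252 [233, 213, 119, 95, 96, 125, 126]
258 [240, 234, 92, 38, 89, 142, 145]
264 [206, 161, 89, 32, 89, 110, 138]
270 [57, 38, 89, 32, 88, 40, 45]
```

jog_arm:
  rows:
    - [-0.001,0,0.003,0,0,0]
    - [-0.001,0,0.006,0,0,0]
    - [-0.002,0,0.009,0,0,0]
    - [-0.002,0,0.011,0,0,0]
    - [-0.002,0,0.013,0,0,0]

```text
time: 8.3
eef_pos: [0.4972, 0.0849, 0.0372]
orientation: [0.58, 0.815, 0.0, 0.001]
ft_force: [-9.7, 0.1, 32.6]
opening: -0.0001
grasp_force: 16.4
```

A 33 N reaction means the lever is on its stop. I'll lift straight off and check.

jog_arm:
  rows:
    - [0,0,-0.01,0,0,0]
    - [0,0,-0.04,0,0,0]
    - [0,0,-0.08,0,0,0]
    - [0,0,-0.12,0,0,0]
    - [-0.03,0,-0.15,0,0,0]
    - [-0.06,0,-0.15,0,0,0]
    - [-0.06,0,-0.15,0,0,0]
    - [-0.06,0,-0.15,0,0,0]

```text
time: 8.97
eef_pos: [0.5169, 0.0272, 0.1865]
orientation: [0.581, 0.814, 0.0, 0.0]
ft_force: [-0.9, 0.6, 0.1]
opening: -0.0001
grasp_force: 0.0
```

```bash
python3 -c "
from look import *
def pad(a,y=0): return O+(-.025-.082*np.cos(a))*ex+y*ey+np.r_[0,0,.069+.082*np.sin(a)]
print('bar .040,.046',pr(W,O+.04*ex+np.r_[0,0,.056]),pr(W,O+.046*ex+np.r_[0,0,.056]),'keeper shut/open',[pr(W,O+x*ex+np.r_[0,0,.061]) for x in(.038,.044)],'gap edges',[pr(W,O+x*ex+.04*ey+np.r_[0,0,.05]) for x in(0,.002,.008)])
print('lever+hinge',pr(W,O-.025*ex+np.r_[0,0,.069]),'hole',pr(W,O-.085*ex+np.r_[0,0,.05]))
c=pr(W,pad(0))[0]
prof(im,0,260,[c-50,c-30,c-16,c-8,c,c+8,c+16,c+30,c+50])"
```

```text
t 8.9667 mould pos [-0.1486  0.0006  0.1865] F [-0.9074  0.628   0.0715]
lever 2.0 W [281 -33] S [276 138] T [155 201]
lever 1.8 W [281  -5] S [278 139] T [162 198]
lever 1.57 W [281  31] S [280 142] T [171 195]
lever 1.3 W [282  71] S [283 146] T [183 192]
lever 1.0 W [282 108] S [285 153] T [195 188]
lever 0.7 W [282 133] S [288 161] T [206 186]
lever 0.4 W [282 146] S [289 169] T [214 185]
lever 0.2 W [282 149] S [290 175] T [217 185]
lever 0 W [282 148] S [290 179] T [219 185]
bar .065 [281 -75] bar .042 [281 -39]
bar .040,.046 [281 -37] [281 -46] keeper shut/open [array([281, -37]), array([281, -46])] gap edges [array([235,  22]), array([235,  19]), array([235,  11])]
lever+hinge [281  50] hole [282 123]
0 [159, 159, 140, 159, 159, 139, 138, 160, 248]
6 [158, 158, 138, 158, 158, 137, 136, 158, 227]
12 [119, 115, 115, 110, 108, 100, 113, 100, 109]
18 [104, 108, 116, 115, 117, 109, 121, 126, 132]
24 [159, 159, 126, 134, 135, 121, 136, 160, 161]
30 [156, 155, 123, 132, 133, 119, 134, 157, 151]
36 [157, 157, 117, 122, 122, 114, 135, 159, 152]
42 [159, 159, 106, 110, 117, 102, 133, 1
[... 1048 characters left out ...]
0, 166, 172, 176, 179, 178, 191, 191, 158]
180 [177, 166, 188, 192, 192, 192, 192, 191, 187]
186 [165, 168, 192, 192, 191, 192, 191, 191, 185]
192 [165, 189, 192, 191, 192, 192, 191, 191, 188]
198 [167, 192, 192, 192, 192, 191, 191, 191, 191]
204 [185, 192, 192, 192, 192, 191, 191, 191, 191]
210 [192, 192, 192, 192, 191, 191, 191, 191, 191]
216 [192, 190, 192, 192, 191, 191, 191, 191, 191]
222 [192, 75, 165, 189, 191, 191, 191, 191, 191]
228 [190, 87, 54, 66, 113, 164, 188, 191, 191]
234 [183, 68, 76, 79, 70, 53, 65, 153, 191]
240 [163, 64, 65, 65, 65, 71, 78, 59, 121]
246 [136, 65, 65, 65, 66, 65, 63, 67, 49]
252 [110, 66, 66, 65, 63, 66, 64, 63, 66]
258 [86, 66, 74, 78, 36, 80, 70, 65, 68]
```

jog_arm:
  rows:
    - [0,0,-0.03,0,0,0]
    - [0.0,-0.04,-0.06,0,0,0]
    - [0.0,-0.08,-0.06,0,0,0]
    - [0.0,-0.12,-0.06,0,0,0]
    - [0.0,-0.12,-0.06,0,0,0]
    - [0.0,-0.12,-0.06,0,0,0]

```text
time: 9.52
eef_pos: [0.4011, -0.0107, 0.2467]
orientation: [0.58, 0.815, 0.0, 0.0]
ft_force: [0.2, 0.3, 0.0]
opening: 0.0003
grasp_force: 0.0
```

Run:
```python
from h import *
print(*where())
def pr(M,X): v=M@np.r_[X,1]; return np.round(v[:2]/v[2],1)
w=lambda x,y,z:O+x*ex+y*ey+np.r_[0,0,z]
S,T=P('side'),P('top')
for n,i,M,(r0,r1,c0,c1) in (('side',arm.camera('side'),S,(150,192,272,304)),('top',arm.camera('top'),T,(172,204,172,232))):
    cv2.imwrite(f'pics/{n}9.png',i); g=cv2.cvtColor(i,6)
    for a in (0,.1,.2,.4): print(n,a,'pad corners',[pr(M,w(-.025-r*np.cos(a),y,.07+r*np.sin(a))).tolist() for r in (.067,.085) for y in (-.009,.009)])
    print(c0,'..',c1,'step 2')
    for r in range(r0,r1,2): print(r,*[f'{int(v):3d}' for v in g[r,c0:c1:2]])
```

```text
t 9.5167 mould pos [-0.1458  0.1224  0.2467] F [0.1648 0.3222 0.0079]
side 0 pad corners [[291.1, 175.0], [285.4, 176.2], [293.4, 178.3], [287.6, 179.6]]
side 0.1 pad corners [[291.1, 173.0], [285.4, 174.3], [293.3, 175.8], [287.6, 177.1]]
side 0.2 pad corners [[291.0, 171.0], [285.2, 172.3], [293.2, 173.2], [287.4, 174.5]]
side 0.4 pad corners [[290.5, 166.7], [284.7, 167.9], [292.6, 167.7], [286.8, 168.9]]
272 .. 304 step 2
150 194 197 210 212 214 191 181 200 170 161 162 164 164 163 163 141
152 220 218 219 218 217 216 216 215 193 165 163 163 162 163 161 119
154 210 202 202 214 217 218 217 218 211 183 162 162 163 164 162 126
156 164 160 151 192 214 216 216 217 218 209 175 162 163 162 161 137
158 120 127 127 147 197 217 218 218 213 182 180 168 163 162 163 162
160 140 152 152 123 154 209 217 219 212 178 198 184 162 161 163 162
162 146 175 151 148 121 175 208 208 205 192 189 179 173 163 163 163
164 134 148 126 127 124 122 153 171 201 209 198 147 181 171 163 163
166 135  80  76  75  86  79  79 142 211 216 213 203 210 199 168 162
168 142  83  65  67  62  77  63 115 203 216 217 217 219 21
[... 2397 characters left out ...]
 111 110 108 108 106 105 104 103 102 101  99  98  97  95  94  92  91  90  89  86
194 120  76  52  86 118 118 119 117 117 115 114 114 113 112 110 109 109 108 106 105 104 102 102 100  99  99  97  96  94  92
196 109  54  63 113 122 123 121 120 119 117 117 117 117 115 114 113 111 111 111 109 108 107 106 104 103 103 101 101  99  98
198  88  50  84 121 124 125 123 122 122 121 120 120 119 118 118 117 116 115 114 113 112 111 110 109 107 106 106 105 104 103
200  61  57 107 128 127 126 126 124 124 124 123 123 122 121 121 120 118 118 117 117 116 115 114 113 112 111 109 107 108 106
202  52  73 125 130 129 129 128 128 127 127 125 126 124 122 123 123 122 121 119 119 119 118 118 116 115 114 113 112 112 110
```

The side view puts the lever pad at (288,176–182), which matches the flat position and not a raised one. The wrist view showed the parting gap shrunk to a thin line, and the robot is clear. Handing in.

```bash
python3 -c "
from rig import arm
print(arm.sign_off(), arm.read_state()['time'])"
```

```text
the job is handed in; nothing more can be done
the job is handed in; nothing more can be done
```

The job is handed in: the wide mould's claw is hooked behind its keeper, the lever is down flat and the halves are drawn together. I checked this from the images and a 33 N press against the stop. The sign-off gave no verdict, and the narrow mould's latch was never touched.

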